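Tug-check the carving tool cases and snap the loose catches shut

TASK

Check the three blue tool cases one after another from the robot's left to its right: take each lid by its black handle and tug it outwards for a moment, before touching its orange catch. A latched lid gives only a few millimetres; where a lid comes up freely, lift it just a little (never wide open), lower it shut and push its catch up the slope until it snaps fully home. In the end all three lids are shut with all catches home, and the jar and the mug have been left alone.

Things in the scene. Friction and masses are not known exactly. Their poses are not given: they have to be found in the camera images.
- case_a: Blue tool case, 150 x 120 x 57, on a fixed wooden stand; the three identical cases stand side by side in any order. Reclines 30 deg, lid facing up and towards the robot. Origin: on the table under the stand; x towards the hinge side, away from the robot (yaw within 0.2), z up. In this frame up-slope is (cos30, 0, sin30), the lid's outward normal (-sin30, 0, cos30).
- lid_a (a joint): Lid of case_a, hinged along its upper, far edge: 0 shut, positive opened (rad). Latched, it gives about 0.026 rad (2.5 mm at the handle) and is then held; unlatched, it opens freely. About 250 g, falls shut by its weight.
- handle_a (a point): Middle of the black bar handle on the lid of case_a: round, 14 mm thick, 100 long across the case (point's y), centre 27 mm above the lid face, open beneath between end posts. Axes turn with the lid: x up-slope, z along its outward normal. 95 mm from the hinge axis along the lid, 24 mm above it. Fingers held upright foul the sloping lid: lean the tool to suit.
- catch_a (a joint): Orange sliding catch at the lower, robot-side edge of case_a: 0 = home, nose over the lid's steel lip; 0.014 m = fully back (down-slope), lid free. An over-centre spring (at most 4 N) snaps it to the nearer end; push it up-slope past the middle, with the lid shut.
- tab_a (a point): Middle of the robot-side face of the upright tab on the catch of case_a, moving with it: tab 44 wide, 10 thick; its top edge is 13 mm above this point, the black track 39 mm below (along the normal), open space down-slope of it. Axes: x up-slope (push direction), z along the case's outward normal. When home, the handle bar's middle is 89 mm further up-slope.
- case_b: Blue tool case, 150 x 120 x 57, on a fixed wooden stand; the three identical cases stand side by side in any order. Reclines 30 deg, lid facing up and towards the robot. Origin: on the table under the stand; x towards the hinge side, away from the robot (yaw within 0.2), z up. In this frame up-slope is (cos30, 0, sin30), the lid's outward normal (-sin30, 0, cos30).
- lid_b (a joint): Lid of case_b, hinged along its upper, far edge: 0 shut, positive opened (rad). Latched, it gives about 0.026 rad (2.5 mm at the handle) and is then held; unlatched, it opens freely. About 250 g, falls shut by its weight.
- handle_b (a point): Middle of the black bar handle on the lid of case_b: round, 14 mm thick, 100 long across the case (point's y), centre 27 mm above the lid face, open beneath between end posts. Axes turn with the lid: x up-slope, z along its outward normal. 95 mm from the hinge axis along the lid, 24 mm above it. Fingers held upright foul the sloping lid: lean the tool to suit.
- catch_b (a joint): Orange sliding catch at the lower, robot-side edge of case_b: 0 = home, nose over the lid's steel lip; 0.014 m = fully back (down-slope), lid free. An over-centre spring (at most 4 N) snaps it to the nearer end; push it up-slope past the middle, with the lid shut.
- tab_b (a point): Middle of the robot-side face of the upright tab on the catch of case_b, moving with it: tab 44 wide, 10 thick; its top edge is 13 mm above this point, the black track 39 mm below (along the normal), open space down-slope of it. Axes: x up-slope (push direction), z along the case's outward normal. When home, the handle bar's middle is 89 mm further up-slope.
- case_c: Blue tool case, 150 x 120 x 57, on a fixed wooden stand; the three identical cases stand side by side in any order. Reclines 30 deg, lid facing up and towards the robot. Origin: on the table under the stand; x towards the hinge side, away from the robot (yaw within 0.2), z up. In this frame up-slope is (cos30, 0, sin30), the lid's outward normal (-sin30, 0, cos30).
- lid_c (a joint): Lid of case_c, hinged along its upper, far edge: 0 shut, positive opened (rad). Latched, it gives about 0.026 rad (2.5 mm at the handle) and is then held; unlatched, it opens freely. About 250 g, falls shut by its weight.
- handle_c (a point): Middle of the black bar handle on the lid of case_c: round, 14 mm thick, 100 long across the case (point's y), centre 27 mm above the lid face, open beneath between end posts. Axes turn with the lid: x up-slope, z along its outward normal. 95 mm from the hinge axis along the lid, 24 mm above it. Fingers held upright foul the sloping lid: lean the tool to suit.
- catch_c (a joint): Orange sliding catch at the lower, robot-side edge of case_c: 0 = home, nose over the lid's steel lip; 0.014 m = fully back (down-slope), lid free. An over-centre spring (at most 4 N) snaps it to the nearer end; push it up-slope past the middle, with the lid shut.
- tab_c (a point): Middle of the robot-side face of the upright tab on the catch of case_c, moving with it: tab 44 wide, 10 thick; its top edge is 13 mm above this point, the black track 39 mm below (along the normal), open space down-slope of it. Axes: x up-slope (push direction), z along the case's outward normal. When home, the handle bar's middle is 89 mm further up-slope.
- jar: Bystander: red glaze jar, 68 diameter, 100 tall, standing; origin at the centre of its underside.
- mug: Bystander: blue ceramic mug, 80 diameter, 90 tall, with a handle; origin at the centre of its underside.
Things that resemble listed ones, but are neither listed nor needed, are in the scene too. Leave any pink or red look-alike of the case_c alone.

How it is judged (in metres and radians):
On the way, in this order (a step that is already met when the one before it is completed fails the run):
1. the lid of the leftmost case has been tugged: drawn up 0.012 rad or more against a catch that was home from the start, or, if unlatched, lifted over 0.04 rad before its catch is shut (((world y of case_a above 0.11 m and (value of joint lid_a above 0.04 rad or (value of joint lid_a above 0.012 rad and value of joint catch_a below 0.004 m and distance of tab_a from where it was at the start of the episode below 0.0085 m))) or (world y of case_b above 0.11 m and (value of joint lid_b above 0.04 rad or (value of joint lid_b above 0.012 rad and value of joint catch_b below 0.004 m and distance of tab_b from where it was at the start of the episode below 0.0085 m))) or (world y of case_c above 0.11 m and (value of joint lid_c above 0.04 rad or (value of joint lid_c above 0.012 rad and value of joint catch_c below 0.004 m and distance of tab_c from where it was at the start of the episode below 0.0085 m))))), for 0.1 s.
2. the lid of the middle case has been tugged: drawn up 0.012 rad or more against a catch that was home from the start, or, if unlatched, lifted over 0.04 rad before its catch is shut (((world y of case_a between -0.11 and 0.11 m and (value of joint lid_a above 0.04 rad or (value of joint lid_a above 0.012 rad and value of joint catch_a below 0.004 m and distance of tab_a from where it was at the start of the episode below 0.0085 m))) or (world y of case_b between -0.11 and 0.11 m and (value of joint lid_b above 0.04 rad or (value of joint lid_b above 0.012 rad and value of joint catch_b below 0.004 m and distance of tab_b from where it was at the start of the episode below 0.0085 m))) or (world y of case_c between -0.11 and 0.11 m and (value of joint lid_c above 0.04 rad or (value of joint lid_c above 0.012 rad and value of joint catch_c below 0.004 m and distance of tab_c from where it was at the start of the episode below 0.0085 m))))), for 0.1 s.
3. the lid of the rightmost case has been tugged: drawn up 0.012 rad or more against a catch that was home from the start, or, if unlatched, lifted over 0.04 rad before its catch is shut (((world y of case_a below -0.11 m and (value of joint lid_a above 0.04 rad or (value of joint lid_a above 0.012 rad and value of joint catch_a below 0.004 m and distance of tab_a from where it was at the start of the episode below 0.0085 m))) or (world y of case_b below -0.11 m and (value of joint lid_b above 0.04 rad or (value of joint lid_b above 0.012 rad and value of joint catch_b below 0.004 m and distance of tab_b from where it was at the start of the episode below 0.0085 m))) or (world y of case_c below -0.11 m and (value of joint lid_c above 0.04 rad or (value of joint lid_c above 0.012 rad and value of joint catch_c below 0.004 m and distance of tab_c from where it was at the start of the episode below 0.0085 m))))), for 0.1 s.
At the end, for the whole second after the job is handed in: All three lids are shut (joint under 0.01 rad), all three catches home (within 3 mm), and jar and mug within 30 mm of where they began (value of joint each of lid_a, lid_b, lid_c below 0.01 rad and value of joint each of catch_a, catch_b, catch_c below 0.003 m and distance of each of jar, mug from where it was at the start of the episode below 0.03 m); the robot touches nothing.
It fails at once if a lid is thrown wide open (over 0.7 rad) (value of joint any of lid_a, lid_b, lid_c above 0.7 rad).
It fails at once if jar or mug is displaced by more than 30 mm (distance of any of jar, mug from where it was at the start of the episode above 0.03 m).
It fails at once if the jar or the mug is tipped over (angle between any of jar, mug's own z axis and vertical above 0.5 rad).
It also fails if it takes over 72 s, if anything falls off the work surface, if the arm or the gripper's body presses on something with over 40 N, if the wrist force passes 120 N, or if a joint passes its speed limit or range.

ROBOT

A 6-joint arm with a two-finger parallel gripper is mounted at the origin on the work surface. World frame = base frame: x ahead of the robot, y to its left, z up, the work surface at z = 0. Lengths are in mm, angles in rad, forces in N, time in s.
With the tool pointing down it reaches from about 400 to 925 mm from the base axis. Payload 12.5 kg.
Tool frame: the origin (TCP) lies midway between the tips of the shut fingers; the grasp point (between the pads) lies 19 mm behind it (env.pinch_z is the z of the grasp point in the tool frame, in mm); z points along the fingers, y is the line along which they close (so a half turn about z gives the same grasp; the last joint's range is limited). The gripper opens to 95 mm and grips with 3 to 60 N. Pads are 20 mm wide; open, the fingers measure 119 mm over their backs; the gripper's body (75 mm by 180 mm) begins 59 mm behind the grasp point.
Start: joints at [1, 0.491, 1.559, -0, 1.092, -0.106], TCP at [280.14, 558.72, 214.661] pointing down, gripper open.
Joint ranges: [-3.1, 3.1], [-0.84, 2.19], [0.05, 2.79], [-1.13, 4.28], [0.06, 2.93], [-2.69, 2.69]. Speed limits (rad/s): [2.22, 2.22, 2.79, 3.14, 3.14, 3.14].

INTERFACE

Orientations are given as [roll, pitch, yaw] about the fixed x, y, z axes, in that order (R = Rz(yaw) Ry(pitch) Rx(roll)).
In Python, from cell import env, eyes gives the robot as it stands.
- The arm moves only by the shell command python3 -m inch 'ROWS'. ROWS is JSON, a list of rows, each a list of 3 entries, a list of its own where there are three numbers: the shift along the tool's x, y, z in units of 60 mm (1.0 is 60 mm), then the turn about the tool's z in units of 5 degrees (1.0 is 5 degrees), then the closure, from -1 (fully open) to 1 (shut). In form: [[[tx, ty, tz], turn, claw], ...]. A call has exactly 10 rows; each row shifts and turns the commanded pose from where the row before left it, along the tool's axes as they then stand; what a row does not reach is not made up. A row lasts 1/8 s, in which the tool goes at most 62.5 mm and 10.7 degrees, less where a joint would pass 70% of its speed; a pose out of reach is approached as far as the arm can. A call is refused whole if a number of a shift passes 1 or a number of a turn 1, either way. A call with a gripper value outside its range is refused whole. The fingers move at their own pace and stop on an object; the grip force is fixed at half the most. Time passes only in rows, so rows that do not move let the fingers close, or fill a call up. It gives the time, the measured TCP pose, the force, the opening and the grip force at its end, in the units of the state.
- env.state(): the state, without advancing time (a new reading comes with each control period).
- eyes.read_camera(name): name is "scene" or "side" or "wrist"; returns a dict with "pixels" (420x560x3 uint8, red, green, blue), "fx", "fy", "cx", "cy" (pixels), "distortion" ([k1, k2, p1, p2, k3] as OpenCV has them; the pictures are not rectified), "extrinsics" (4x4, takes a point from world to camera coordinates). Camera axes: x right, y down, z forward; pixel columns grow to the right and rows downward; lengths in mm; the calibration is good to about 2 mm. A picture is of the moment at which its call begins. There is no depth.
- env.job_done(): hands the job in; it is judged then, once.
Trained networks look in a picture, given as the dict that the camera call returned (one of the last four; its "shot" number tells which), for a name from the list of things; names that differ only in an ending like _2 or _b are one class to them, and where a whole thing is asked for, a point or a joint stands for the part that bears it (a point fixed in the world has none). Each returns a list of dicts, best first, with "score" (0 to 1); they miss things now and then, are a little off and sometimes report something else, mostly with a low value. They report only what shows in the picture. A call takes as long as a camera call. They do not tell look-alikes from the thing itself.
- eyes.boxes_of(name, picture): "centre" ([row, column] in pixels, amid what is visible of it).
- eyes.cut_out(name, picture): "mask" (420x560 bool, what is visible of it) and "centre" ([row, column] in pixels, amid what is visible of it).
- eyes.spot_point(name, picture): "centre" ([row, column] in pixels: a listed point, or the origin of a listed thing).
The state is a dict: "t": time; "joints": joint angles; "qvel": joint speeds; "tau": joint torques, N m; "eef_pos": TCP position; "tcp_rot": TCP orientation; "ft_force": force on the tool from outside, world axes, zero at the start; "moment": the same for the moment, N m; "opening": opening from 0.0 (shut) to 1.0 (fully open); "grip_force": force on a finger pad.
Only numpy, scipy, OpenCV 4.12 (cv2) and the standard library are available. Lean on these libraries where they do the work, as an engineer would, in place of code of your own. Each camera call takes 0.05 s, during which the arm holds its last target. There are 200 camera calls.

## Working session

There is one attempt and no reset: what is moved stays moved. The work goes in short steps, Python scripts to look and compute and a shell command to move; the robot and the scene stay as the last step left them, time stands still between calls to the robot, and variables do not carry over. Pictures are saved under pics/ and viewed, at most 10 in all, crops included, and the job is handed in when it is done.

```bash
mkdir -p pics; cat > h.py <<'E'
import numpy as np, cv2
from cell import env, eyes
from scipy.spatial.transform import Rotation as Ro
def proj(c,P):
    E=np.array(c["extrinsics"],float);K=np.array([[c["fx"],0,c["cx"]],[0,c["fy"],c["cy"]],[0,0,1.]])
    return cv2.projectPoints(np.asarray(P,float).reshape(-1,3),cv2.Rodrigues(E[:3,:3])[0],E[:3,3],K,np.array(c["distortion"],float))[0].reshape(-1,2)
def ray(c,rc):
    E=np.array(c["extrinsics"],float);K=np.array([[c["fx"],0,c["cx"]],[0,c["fy"],c["cy"]],[0,0,1.]])
    u=cv2.undistortPoints(np.array([[[rc[1],rc[0]]]],float),K,np.array(c["distortion"],float)).ravel()
    R=E[:3,:3];d=R.T@np.array([u[0],u[1],1]);return -R.T@E[:3,3],d/np.linalg.norm(d)
def tri(rs):
    A=0;b=0
    for o,d in rs:
        M=np.eye(3)-np.outer(d,d);A=A+M;b=b+M@o
    p=np.linalg.solve(A,b);return p,[round(float(np.linalg.norm((np.eye(3)-np.outer(d,d))@(p-o))),1) for o,d in rs]
def save(c,n): cv2.imwrite("pics/"+n,np.ascontiguousarray(c["pixels"][:,:,::-1]))
E
python3 - <<'E'
from h import *
s=env.state();print(s,env.pinch_z)
for n in("scene","side"):
    c=eyes.read_camera(n);save(c,n+"0.png");E=np.array(c["extrinsics"]);print(n,c["fx"],(-E[:3,:3].T@E[:3,3]).round(),E[2,:3].round(2))
    for q in("handle_a","tab_a","case_a","jar","mug"):
        print(q,[(np.round(d["centre"]).tolist(),round(d["score"],2)) for d in eyes.spot_point(q,c)])
E
```

```text
{'t': 0.0, 'joints': array([ 1.00039563e+00,  4.91561041e-01,  1.55943651e+00,  1.21585436e-05,
        1.09173289e+00, -1.05619473e-01]), 'qvel': array([-3.31620751e-04, -8.42368945e-05,  8.80326196e-04, -5.03832693e-04,
       -1.86458675e-04, -1.30219959e-03]), 'tau': array([ 3.81251466e-04, -6.12652588e+01, -2.58182305e+01,  6.92050369e-02,
        4.82130842e-02, -1.42698177e-04]), 'eef_pos': array([279.99629194, 558.49747453, 214.06529564]), 'tcp_rot': array([-3.14046234e+00, -1.30672475e-04,  2.67680574e+00]), 'ft_force': array([-0.27897281,  0.18063849, -0.61544452]), 'moment': array([ 0.02059091, -0.08043396,  0.0136621 ]), 'grip_force': 0.0, 'opening': 0.9967834730753518} -18.8
scene 488.36193649441356 [  45. -530. 1349.] [ 0.36  0.37 -0.86]
handle_a [([192.0, 300.0], 0.98), ([236.0, 358.0], 0.97), ([142.0, 246.0], 0.97), ([296.0, 273.0], 0.77), ([190.0, 165.0], 0.68)]
tab_a [([263.0, 341.0], 0.68), ([212.0, 148.0], 0.56), ([323.0, 257.0], 0.52), ([216.0, 280.0], 0.5), ([165.0, 228.0], 0.5)]
case_a [([205.0, 314.0], 0.77), ([242.0, 367.0], 0.69), ([297.0, 287.0], 0.66), ([160.0, 264.0], 0.61), ([202.0, 190.0], 0.59)]
jar [([152.0, 188.0], 0.66)]
mug [([337.0, 376.0], 0.66)]
side 536.680993887395 [-138. -763. 1378.] [ 0.44  0.46 -0.77]
handle_a [([233.0, 345.0], 0.98), ([286.0, 262.0], 0.77), ([194.0, 287.0], 0.66), ([192.0, 154.0], 0.61), ([217.0, 269.0], 0.61)]
tab_a [([257.0, 330.0], 0.63), ([212.0, 138.0], 0.53), ([216.0, 270.0], 0.51), ([172.0, 217.0], 0.51), ([316.0, 247.0], 0.46)]
case_a [([170.0, 256.0], 0.97), ([244.0, 353.0], 0.95), ([295.0, 279.0], 0.79), ([210.0, 184.0], 0.77), ([209.0, 305.0], 0.76)]
jar [([168.0, 173.0], 0.61)]
mug [([336.0, 369.0], 0.58)]
```

View pics/scene0.png

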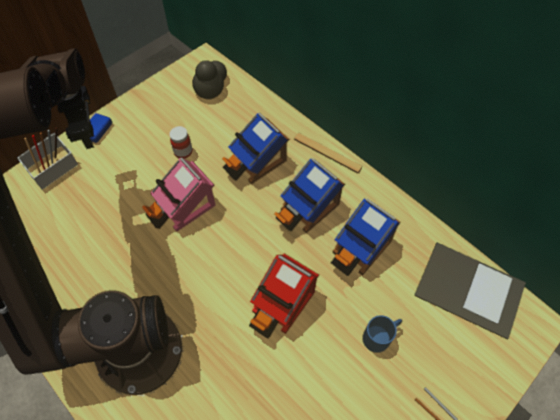

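```bash
python3 - <<'E'
from h import *
c=eyes.read_camera("scene");s=eyes.read_camera("side")
for q in("handle_a","tab_a","case_a","jar","mug"):
    A=eyes.spot_point(q,c);B=eyes.spot_point(q,s)
    for a in A:
        best=None
        for b in B:
            p,r=tri([ray(c,a["centre"]),ray(s,b["centre"])])
            if r[0]<8 and -30<p[2]<350: print(q,np.round(a["centre"]),np.round(b["centre"]),p.round(),r)
E
python3 - <<'E'
import cv2
a=cv2.imread('pics/scene0.png')[100:360,130:420]
cv2.imwrite('pics/crop0.png',cv2.resize(a,None,fx=2.2,fy=2.2,interpolation=cv2.INTER_CUBIC))
E
```

```text
handle_a [140. 245.] [152. 238.] [688. 308.  54.] [1.5, 1.5]
handle_a [234. 357.] [232. 346.] [ 658. -212.  112.] [2.6, 2.6]
handle_a [297. 274.] [289. 260.] [ 353. -179.  105.] [2.9, 2.9]
handle_a [191. 167.] [192. 159.] [351. 277. 133.] [0.2, 0.2]
handle_a [194. 301.] [192. 286.] [588. -42. 209.] [5.2, 5.2]
tab_a [262. 342.] [258. 332.] [ 576. -233.   83.] [2.9, 2.9]
tab_a [161. 229.] [171. 218.] [587. 283.  51.] [3.5, 3.5]
tab_a [214. 146.] [214. 141.] [261. 255. 128.] [5.2, 5.2]
tab_a [324. 256.] [317. 246.] [ 282. -189.   54.] [1.7, 1.7]
tab_a [221. 276.] [217. 270.] [503. -46. 170.] [6.9, 6.9]
case_a [202. 190.] [209. 182.] [411. 273.   6.] [0.7, 0.7]
case_a [244. 364.] [245. 354.] [ 690. -228.   27.] [3.8, 3.8]
case_a [160. 264.] [168. 258.] [669. 187.  73.] [4.8, 4.8]
mug [339. 374.] [335. 367.] [ 501. -441.   -2.] [4.2, 4.2]
```

View pics/crop0.png

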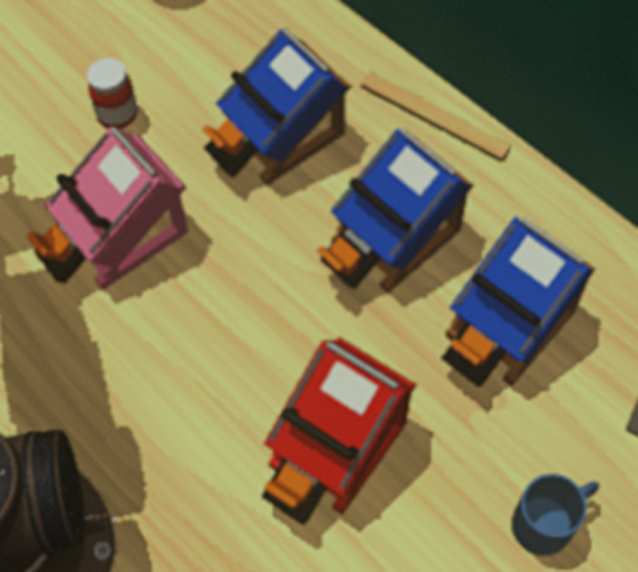

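```bash
python3 - <<'E'
from h import *
c=eyes.read_camera("scene");s=eyes.read_camera("side");w=eyes.read_camera("wrist")
def at(cam,rc,z): o,d=ray(cam,rc);return (o+d*(z-o[2])/d[2]).round()
for cam in(c,s):
  for q,z in(("handle_a",120),("tab_a",65),("case_a",0),("jar",0),("mug",0)):
    print(q,z,[(at(cam,d["centre"],z)[:2].tolist(),round(d["score"],2)) for d in eyes.spot_point(q,cam)])
st=env.state();R=Ro.from_euler('xyz',st["tcp_rot"]).as_matrix();E=np.array(w["extrinsics"])
print(R.round(2));print("cam in tool",(R.T@(-E[:3,:3].T@E[:3,3]-st["eef_pos"])).round(1),(E[:3,:3]@R).round(2),w["fx"])
E
```

```text
handle_a 120 [([348.0, -184.0], 0.91), ([659.0, 255.0], 0.87), ([644.0, -4.0], 0.74), ([524.0, -28.0], 0.68), ([352.0, 292.0], 0.64)]
tab_a 65 [([273.0, -189.0], 0.71), ([487.0, -445.0], 0.63), ([586.0, -232.0], 0.61), ([535.0, -4.0], 0.55), ([574.0, 267.0], 0.53), ([269.0, 291.0], 0.45), ([680.0, -230.0], 0.37), ([690.0, 289.0], 0.25)]
case_a 0 [([406.0, -171.0], 0.87), ([414.0, 273.0], 0.71), ([680.0, -8.0], 0.63), ([707.0, -220.0], 0.61), ([702.0, 234.0], 0.58)]
jar 0 [([531.0, 456.0], 0.72)]
mug 0 []
handle_a 120 [([350.0, 299.0], 0.96), ([361.0, -178.0], 0.88), ([651.0, 19.0], 0.72), ([667.0, -209.0], 0.7), ([646.0, 265.0], 0.63), ([620.0, 143.0], 0.31)]
tab_a 65 [([575.0, 274.0], 0.67), ([551.0, 6.0], 0.6), ([279.0, -198.0], 0.59), ([591.0, -215.0], 0.53), ([284.0, 308.0], 0.53), ([475.0, -451.0], 0.46)]
case_a 0 [([714.0, -218.0], 0.87), ([417.0, 270.0], 0.76), ([695.0, -12.0], 0.74), ([406.0, -174.0], 0.74), ([710.0, 240.0], 0.72)]
jar 0 [([507.0, 442.0], 0.6)]
mug 0 [([505.0, -443.0], 0.56)]
[[-0.89  0.45  0.  ]
 [ 0.45  0.89  0.  ]
 [-0.    0.   -1.  ]]
cam in tool [  74.3    0.3 -170. ] [[-0.    1.   -0.  ]
 [-0.96 -0.   -0.26]
 [-0.26 -0.    0.96]] 359.70116871016336
```

```bash
cat >> h.py <<'E'
def plan(target,yawy,n,turnsign=None):
    """target mm world TCP, yawy = wanted world angle (deg) of tool y; print rows"""
    s=env.state();R=Ro.from_euler('xyz',s["tcp_rot"]).as_matrix()
    a=np.degrees(np.arctan2(R[1,1],R[0,1]));t=(a-yawy+180)%360-180
    print("now",s["eef_pos"].round(1),"yawy",round(a,1),"turn",round(t/5,2),"units")
    k=t/n if abs(t)<5*n else 5*np.sign(t)
    d=(np.array(target)-s["eef_pos"])/n/60
    for i in range(n):
        q=np.radians(a-k*i);y=np.array([np.cos(q),np.sin(q),0]);x=np.array([-y[1],y[0],0])
        print([[round(float(d@x),2),round(float(d@y),2),round(float(-d[2]),2)],round(k/5,2)])
E
python3 -c "
from h import *
plan([640,270,320],0,10)"
```

```text
now [280.1 558.7 214.7] yawy 63.4 turn 12.67 units
[[-0.75, -0.16, -0.18], np.float64(1.0)]
[[-0.76, -0.1, -0.18], np.float64(1.0)]
[[-0.77, -0.03, -0.18], np.float64(1.0)]
[[-0.77, 0.04, -0.18], np.float64(1.0)]
[[-0.76, 0.11, -0.18], np.float64(1.0)]
[[-0.75, 0.17, -0.18], np.float64(1.0)]
[[-0.73, 0.24, -0.18], np.float64(1.0)]
[[-0.71, 0.3, -0.18], np.float64(1.0)]
[[-0.68, 0.36, -0.18], np.float64(1.0)]
[[-0.65, 0.42, -0.18], np.float64(1.0)]
```

```bash
python3 -m inch '[[[-0.75,-0.16,-0.18],1,-1],[[-0.76,-0.1,-0.18],1,-1],[[-0.77,-0.03,-0.18],1,-1],[[-0.77,0.04,-0.18],1,-1],[[-0.76,0.11,-0.18],1,-1],[[-0.75,0.17,-0.18],1,-1],[[-0.73,0.24,-0.18],1,-1],[[-0.71,0.3,-0.18],1,-1],[[-0.68,0.36,-0.18],1,-1],[[-0.65,0.42,-0.18],1,-1]]'
python3 - <<'E'
from h import *
w=eyes.read_camera("wrist");save(w,"w1.png")
for q in("handle_a","tab_a","case_a"):
    print(q,[(np.round(d["centre"]).tolist(),round(d["score"],2)) for d in eyes.spot_point(q,w)])
E
```

```text
t: 3.1
eef_pos: [641.4, 268.8, 323.1]
tcp_rot: [3.141, -0.0, 1.801]
ft_force: [0.0, -0.1, -0.6]
opening: 1.001
grip_force: 0.0
handle_a [([211.0, 279.0], 0.55)]
tab_a [([182.0, 215.0], 0.65), ([360.0, 168.0], 0.62)]
case_a [([126.0, 120.0], 0.72), ([194.0, 322.0], 0.68), ([342.0, 281.0], 0.59)]
```

View pics/w1.png

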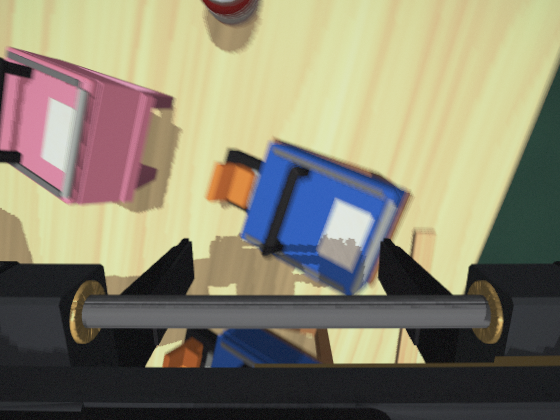

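```bash
cat >> h.py <<'E'
def near(q,cam,guess):
    g=proj(cam,guess)[0][::-1]
    L=[d for d in eyes.spot_point(q,cam)]
    if not L: return None
    d=min(L,key=lambda d:np.linalg.norm(np.array(d["centre"])-g));return d["centre"] if np.linalg.norm(np.array(d["centre"])-g)<45 else None
def at(cam,rc,z): o,d=ray(cam,rc);return o+d*(z-o[2])/d[2]
E
python3 - <<'E'
from h import *
cs=[eyes.read_camera(n) for n in("wrist","scene","side")]
for q,g in(("handle_a",(655,260,120)),("tab_a",(575,270,65))):
    L=[(c,near(q,c,g)) for c in cs];rs=[ray(c,x) for c,x in L if x is not None]
    print(q,[None if x is None else np.round(x) for c,x in L],*[a if isinstance(a,list) else a.round(1) for a in tri(rs)])
w=cs[0]
for z in(100,120,140):
    a=at(w,(170,299),z);b=at(w,(250,269),z);d=a-b;print(z,a.round(),b.round(),np.linalg.norm(d).round(),np.degrees(np.arctan2(-d[0],d[1])).round(1))
E
```

```text
handle_a [array([211., 280.]), array([142., 248.]), array([148., 237.])] [642.1 242.9 145. ] [2.7, 6.8, 4.7]
tab_a [array([184., 211.]), array([164., 229.]), array([172., 218.])] [559.1 244.9  96. ] [1.6, 3.5, 5.1]
100 [652. 282. 100.] [641. 183. 100.] 100.0 -6.6
120 [651. 285. 120.] [640. 191. 120.] 95.0 -6.6
140 [649. 288. 140.] [639. 199. 140.] 90.0 -6.6
```

```bash
python3 -c "
from h import *
plan([640,195,225],-6.6,5)"
```

```text
now [640.  270.4 322.8] yawy 13.4 turn 4.0 units
[[-0.24, -0.06, 0.33], np.float64(0.8)]
[[-0.25, -0.04, 0.33], np.float64(0.8)]
[[-0.25, -0.02, 0.33], np.float64(0.8)]
[[-0.25, -0.01, 0.33], np.float64(0.8)]
[[-0.25, 0.01, 0.33], np.float64(0.8)]
```

```bash
python3 -m inch '[[[-0.24,-0.06,0.33],0.8,0.2],[[-0.25,-0.04,0.33],0.8,0.2],[[-0.25,-0.02,0.33],0.8,0.2],[[-0.25,-0.01,0.33],0.8,0.2],[[-0.25,0.01,0.33],0.8,0.2],[[0,0,0],0,0.2],[[0,0,0],0,0.2],[[0,0,0],0,0.2],[[0,0,0],0,0.2],[[0,0,0],0,0.2]]'
python3 - <<'E'
from h import *
w=eyes.read_camera("wrist");save(w,"w2.png")
for q in("handle_a","tab_a","case_a"):
    print(q,[(np.round(d["centre"]).tolist(),round(d["score"],2)) for d in eyes.spot_point(q,w)])
E
```

```text
t: 5.0
eef_pos: [640.1, 195.1, 223.9]
tcp_rot: [3.141, -0.0, 1.456]
ft_force: [0.6, 0.9, 0.5]
opening: 0.399
grip_force: 0.0
handle_a [([151.0, 276.0], 0.76)]
tab_a [([148.0, 182.0], 0.92)]
case_a [([130.0, 342.0], 0.66), ([135.0, 66.0], 0.63)]
```

View pics/w2.png

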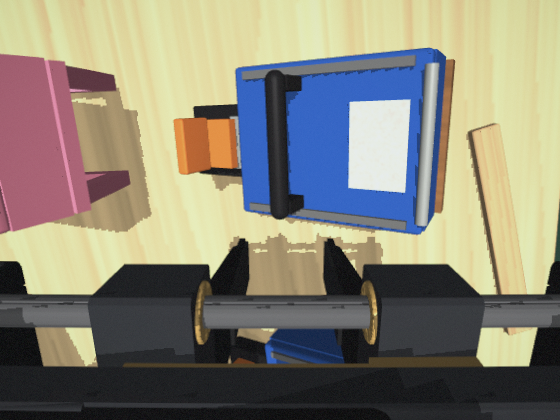

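```bash
cat >> h.py <<'E'
def camfor(w,s,pos,rot):
    "extrinsics of wrist picture at another tool pose"
    def T(p,r):
        M=np.eye(4);M[:3,:3]=Ro.from_euler('xyz',r).as_matrix();M[:3,3]=p;return M
    c=dict(w);c["extrinsics"]=np.array(w["extrinsics"])@T(s["eef_pos"],s["tcp_rot"])@np.linalg.inv(T(pos,rot));return c
E
python3 - <<'E'
from h import *
w=eyes.read_camera("wrist");s=env.state()
w1=camfor(w,s,[640.3,270,322.9],[3.141,0,1.804])
P=[]
for a,b in(((170,299),(68,275)),((250,269),(220,280)),((211,280.5),(146,277)),((183,209),(146,177))):
    p,r=tri([ray(w1,a),ray(w,b)]);P.append(p);print(p.round(1),r)
d=P[0]-P[1];print(np.linalg.norm(d),np.degrees(np.arctan2(-d[0],d[1])))
for z in(95,105,115,125):
    a=at(w,(68,275),z);b=at(w,(220,280),z);d=a-b;print(z,((a+b)/2).round(1),np.linalg.norm(d).round(1),np.degrees(np.arctan2(-d[0],d[1])).round(1),at(w,(146,177),z-33).round(1))
E
```

```text
[646.  293.2 170. ] [1.0, 1.0]
[636.9 187.6 119.2] [4.1, 4.1]
[640.2 245.9 148.5] [0.3, 0.3]
[562.1 251.  118.2] [1.3, 1.3]
117.45290526042355 -4.92958880380808
95 [638.3 239.   95. ] 124.2 -5.1 [545.8 248.3  62. ]
105 [638.6 240.  105. ] 120.1 -5.1 [548.9 248.9  72. ]
115 [639. 241. 115.] 115.9 -5.1 [552.  249.5  82. ]
125 [639.3 242.  125. ] 111.8 -5.1 [555.1 250.2  92. ]
```

```bash
python3 -c "
from h import *
plan([640,243,175],-5.1,4)"
```

```text
now [640.1 194.8 223.6] yawy -6.6 turn -0.31 units
[[0.2, -0.02, 0.2], np.float64(-0.08)]
[[0.2, -0.02, 0.2], np.float64(-0.08)]
[[0.2, -0.02, 0.2], np.float64(-0.08)]
[[0.2, -0.02, 0.2], np.float64(-0.08)]
```

```bash
python3 -m inch '[[[0.2,-0.02,0.2],-0.1,0.35],[[0.2,-0.02,0.2],-0.1,0.35],[[0.2,-0.02,0.2],-0.1,0.35],[[0.2,-0.02,0.2],0,0.35],[[0,0,0],0,0.35],[[0,0,0],0,0.35],[[0,0,0],0,0.35],[[0,0,0],0,0.35],[[0,0,0],0,0.35],[[0,0,0],0,0.35]]'
python3 - <<'E'
from h import *
w=eyes.read_camera("wrist");save(w,"w3.png")
for q in("handle_a","tab_a","case_a"):
    print(q,[(np.round(d["centre"]).tolist(),round(d["score"],2)) for d in eyes.spot_point(q,w)])
E
```

```text
t: 6.5
eef_pos: [640.3, 243.0, 175.8]
tcp_rot: [3.141, -0.0, 1.481]
ft_force: [0.1, 0.4, 0.2]
opening: 0.326
grip_force: 0.0
handle_a [([236.0, 286.0], 0.77)]
tab_a [([218.0, 177.0], 0.62)]
case_a [([180.0, 51.0], 0.89), ([186.0, 351.0], 0.86)]
```

View pics/w3.png

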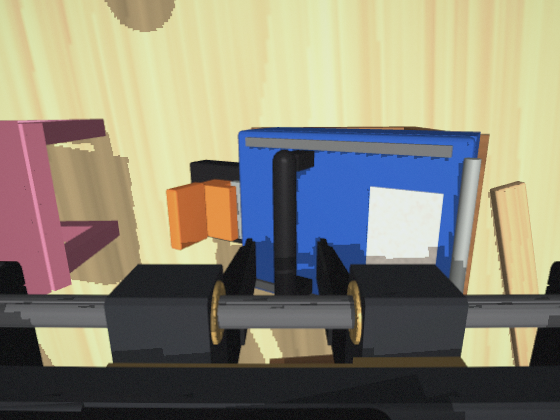

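```bash
python3 - <<'E'
from h import *
w=eyes.read_camera("wrist");s=env.state()
w2=camfor(w,s,[640.1,194.8,223.6],[3.141,0,1.456])
print(tri([ray(w2,(68,275)),ray(w,(150,286))]))
print(tri([ray(w2,(149,277)),ray(w,(236,286))]))
print(tri([ray(w2,(118,179)),ray(w,(188,170))]), tri([ray(w2,(172,180)),ray(w,(247,173))]))
for z in (140,150): print(at(w,(150,286),z),at(w,(236,286),z))
E
```

```text
(array([644.81974732, 295.4933698 , 144.56134173]), [0.2, 0.2])
(array([639.75170895, 242.59786694, 137.76330733]), [0.5, 0.5])
(array([563.77016558, 272.30421212, 104.17526783]), [0.9, 0.9]) (array([557.93003923, 230.08077222, 105.86878289]), [0.1, 0.1])
[644.96487312 295.00267986 140.        ] [640.28803001 243.41538566 140.        ]
[645.06822089 296.09095723 150.        ] [640.61874557 247.01161312 150.        ]
```

```bash
python3 -m inch '[[[0,0,0.2],0,0.35],[[0,0,0.2],0,0.35],[[0,0,0.18],0,0.35],[[0,0,0.15],0,0.35],[[0,0,0],0,0.35],[[0,0,0],0,1],[[0,0,0],0,1],[[0,0,0],0,1],[[0,0,0],0,1],[[0,0,0],0,1]]'
```

```text
t: 8.0
eef_pos: [639.6, 243.2, 132.2]
tcp_rot: [-3.141, 0.0, 1.481]
ft_force: [-4.8, 0.0, 3.2]
opening: 0.139
grip_force: 30.0
```

```bash
python3 -m inch '[[[0,-0.01,-0.03],0,1],[[0,-0.01,-0.03],0,1],[[0,0,-0.03],0,1],[[0,0,0],0,1],[[0,0,0],0,1],[[0,0,0],0,1],[[0,0,0],0,1],[[0,0,0],0,1],[[0,0,0],0,1],[[0,0,0],0,1]]'
```

```text
t: 9.25
eef_pos: [638.9, 243.1, 135.1]
tcp_rot: [-3.14, 0.0, 1.481]
ft_force: [3.9, 2.7, -20.0]
opening: 0.139
grip_force: 30.0
```

```bash
python3 -m inch '[[[0,0.01,0.05],0,1],[[0,0.01,0.05],0,1],[[0,0,0],0,1],[[0,0,0],0,0.35],[[0,0,0],0,0.35],[[0,0,0],0,0.35],[[0,0,-0.2],0,0.35],[[0,0,-0.4],0,0.35],[[0,0,-0.5],0,0.35],[[0,0,-0.5],0,0.35]]'; python3 -c "
from h import *
plan([635,-50,225],2,8)"
```

```text
t: 10.5
eef_pos: [640.4, 243.0, 229.2]
tcp_rot: [3.141, -0.0, 1.481]
ft_force: [-0.1, 0.0, 0.0]
opening: 0.327
grip_force: 0.0
now [640.4 243.  229.2] yawy -5.1 turn -1.43 units
[[-0.61, 0.04, 0.01], np.float64(-0.18)]
[[-0.61, 0.03, 0.01], np.float64(-0.18)]
[[-0.61, 0.02, 0.01], np.float64(-0.18)]
[[-0.61, 0.02, 0.01], np.float64(-0.18)]
[[-0.61, 0.01, 0.01], np.float64(-0.18)]
[[-0.61, -0.0, 0.01], np.float64(-0.18)]
[[-0.61, -0.01, 0.01], np.float64(-0.18)]
[[-0.61, -0.02, 0.01], np.float64(-0.18)]
```

```bash
cat >> h.py <<'E'
def bar(w,guess):
    "handle bar in wrist picture: fitted line points (row,col) near the top and bottom of its visible part"
    c=near("handle_a",w,guess)
    if c is None: return None
    px=w["pixels"].max(2).astype(int);r0,c0=int(c[0]),int(c[1]);pts=[]
    for r in range(max(r0-110,2),min(r0+90,258)):
        row=px[r,c0-30:c0+31]<55;idx=np.flatnonzero(row)
        if 12<=len(idx)<=30 and np.ptp(idx)<34: pts.append((r,c0-30+idx.mean()))
    pts=np.array(pts)
    v=np.polyfit(pts[:,0],pts[:,1],1);k=abs(np.polyval(v,pts[:,0])-pts[:,1])<3;v=np.polyfit(pts[k,0],pts[k,1],1);R=pts[k,0]
    return c,(R.min(),np.polyval(v,R.min())),(R.max(),np.polyval(v,R.max()))
def report(w,guess,z=142):
    b=bar(w,guess)
    if b is None: print("no handle",[(np.round(d["centre"]).tolist(),round(d["score"],2)) for d in eyes.spot_point("handle_a",w)]);return
    P=[at(w,x,z).round(1) for x in b];d=P[1]-P[2];print("bar px",np.round(b[0]),np.round(b[1]),np.round(b[2]));print("mid",P[0],"ends",P[1],P[2],np.linalg.norm(d).round(1),"yaw",np.degrees(np.arctan2(-d[0],d[1])).round(1))
    print("tab",[(np.round(d["centre"]).tolist(),round(d["score"],2),at(w,d["centre"],94).round()[:2].tolist()) for d in eyes.spot_point("tab_a",w)])
E
python3 -m inch '[[[-0.61,0.03,0.01],-0.2,0.35],[[-0.61,0.03,0.01],-0.2,0.35],[[-0.61,0.02,0.01],-0.2,0.35],[[-0.61,0.02,0.01],-0.2,0.35],[[-0.61,0.01,0.01],-0.2,0.35],[[-0.61,0,0.01],-0.2,0.35],[[-0.61,-0.01,0.01],-0.2,0.35],[[-0.61,-0.02,0.01],0,0.35],[[0,0,0],0,0.35],[[0,0,0],0,0.35]]'
python3 - <<'E'
from h import *
w=eyes.read_camera("wrist");save(w,"w4.png");report(w,(637,-5,142))
E
```

```text
t: 11.75
eef_pos: [636.8, -49.5, 223.0]
tcp_rot: [3.141, -0.0, 1.603]
ft_force: [0.1, -0.6, -0.4]
opening: 0.331
grip_force: 0.0
bar px [157. 280.] [ 85. 287.] [227. 281.]
mid [631.4  -7.5 142. ] ends [634.6  40.6 142. ] [633.4 -58.6 142. ] 99.2 yaw -0.7
tab [([146.0, 180.0], 0.78, [548.0, -7.0])]
```

View pics/w4.png

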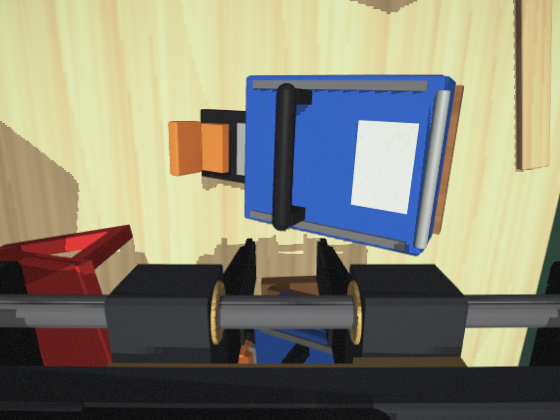

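```bash
python3 -m inch '[[[0.34,-0.04,0],0.5,0.35],[[0.34,-0.04,0.1],0,0.35],[[0,0,0.4],0,0.35],[[0,0,0.4],0,0.35],[[0,0,0.3],0,0.35],[[0,0,0.18],0,0.35],[[0,0,0.13],0,0.35],[[0,0,0],0,0.35],[[0,0,0],0,0.35],[[0,0,0],0,1]]'
```

```text
t: 13.15
eef_pos: [631.7, -9.2, 132.4]
tcp_rot: [3.141, 0.0, 1.56]
ft_force: [0.9, 0.6, 0.7]
opening: 0.269
grip_force: 0.0
```

```bash
python3 -m inch '[[[0,0,0],0,1],[[0,0,0],0,1],[[0,0,0],0,1],[[0,-0.01,-0.03],0,1],[[0,-0.01,-0.03],0,1],[[0,-0.01,-0.04],0,1],[[0,-0.01,-0.04],0,1],[[0,0,0],0,1],[[0,0,0],0,1],[[0,0,0],0,1]]'
```

```text
t: 14.4
eef_pos: [631.7, -9.2, 141.2]
tcp_rot: [3.135, 0.0, 1.56]
ft_force: [10.7, 0.7, -1.9]
opening: 0.14
grip_force: 30.0
```

```bash
python3 -m inch '[[[0,0.01,0.05],0,1],[[0,0.01,0.05],0,1],[[0,0.02,0.05],0,1],[[0,0,0],0,0.35],[[0,0,0],0,0.35],[[0,0,-0.3],0,0.35],[[0,0,-0.6],0,0.4],[[0,-0.7,-0.3],0,1],[[0,-0.7,0],0,1],[[0,-0.7,0],0,1]]'; python3 - <<'E'
from h import *
w=eyes.read_camera("wrist");save(w,"w5.png");report(w,(633,-9,142))
E
```

```text
t: 15.65
eef_pos: [504.2, -7.7, 204.6]
tcp_rot: [3.14, 0.0, 1.56]
ft_force: [-0.7, 0.1, 0.7]
opening: 0.044
grip_force: 0.0
bar px [222. 473.] [152. 479.] [257. 465.]
mid [632.   -8.5 142. ] ends [630.   38.9 142. ] [629.2 -34.3 142. ] 73.2 yaw -0.6
tab [([203.0, 335.0], 0.75, [544.0, -7.0])]
```

View pics/w5.png

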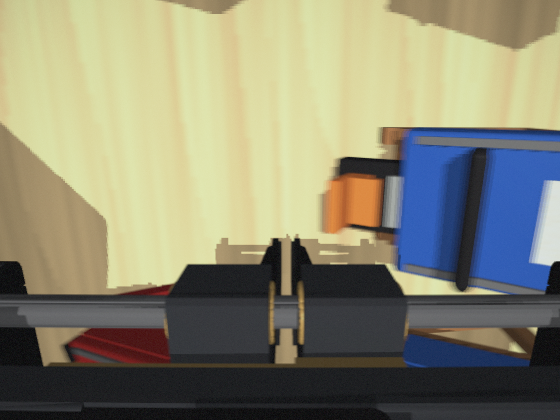

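```bash
python3 -m inch '[[[0,0,0.4],0,1],[[0,0,0.5],0,1],[[0,0,0.5],0,1],[[0,0,0.4],0,1],[[0,0,0.2],0,1],[[0,0.1,0],0,1],[[0,0.1,0],0,1],[[0,0.1,-0.03],0,1],[[0,0.1,-0.06],0,1],[[0,0,0],0,1]]'
```

```text
t: 17.05
eef_pos: [530.1, -8.0, 89.2]
tcp_rot: [3.14, 0.0, 1.56]
ft_force: [-1.7, 0.2, -0.7]
opening: 0.003
grip_force: 0.0
```

```bash
python3 -m inch '[[[0,0.05,-0.03],0,1],[[0,0.05,-0.03],0,1],[[0,0.05,-0.03],0,1],[[0,0.05,-0.03],0,1],[[0,0,0],0,1],[[0,0,0],0,1],[[0,0,0],0,1],[[0,0,0],0,1],[[0,0,0],0,1],[[0,0,0],0,1]]'
```

```text
t: 18.3
eef_pos: [541.5, -8.1, 95.8]
tcp_rot: [3.142, -0.0, 1.56]
ft_force: [0.9, -0.5, -0.3]
opening: 0.01
grip_force: 0.0
```

```bash
python3 -m inch '[[[0,0.04,-0.02],0,1],[[0,0.04,-0.02],0,1],[[0,0.04,-0.02],0,1],[[0,0,0],0,1],[[0,0,0],0,1],[[0,0,0],0,1],[[0,0,0],0,1],[[0,0,0],0,1],[[0,0,0],0,1],[[0,0,0],0,1]]'
```

```text
t: 19.55
eef_pos: [547.2, -8.1, 98.7]
tcp_rot: [-3.138, -0.0, 1.56]
ft_force: [-4.8, -0.1, -3.6]
opening: 0.004
grip_force: 2.7
```

```bash
python3 -m inch '[[[0,0.04,-0.02],0,1],[[0,0.04,-0.02],0,1],[[0,0,0],0,1],[[0,0,0],0,1],[[0,0,0],0,1],[[0,0,0],0,1],[[0,-0.3,0],0,1],[[0,-0.4,0],0,1],[[0,0,-0.6],0,1],[[0,0,-0.8],0,1]]'; python3 - <<'E'
from h import *
w=eyes.read_camera("wrist");save(w,"w6.png");report(w,(633,-9,142))
E
```

```text
t: 20.8
eef_pos: [511.1, -7.8, 186.4]
tcp_rot: [-3.14, -0.0, 1.56]
ft_force: [0.0, 0.3, -0.5]
opening: 0.006
grip_force: 0.0
bar px [232. 475.] [152. 493.] [257. 478.]
mid [630.7  -9.  142. ] ends [635.2  41.  142. ] [634.5 -26.4 142. ] 67.4 yaw -0.6
tab [([210.0, 348.0], 0.94, [558.0, -8.0])]
```

View pics/w6.png

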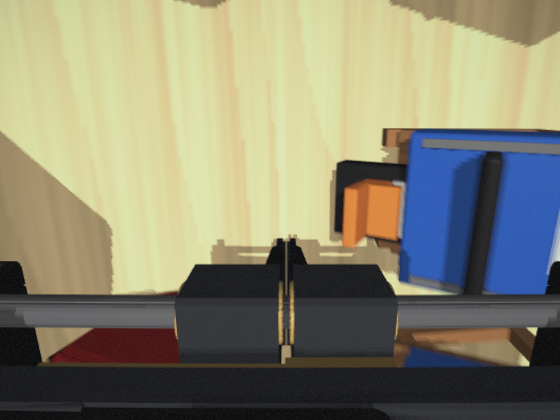

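```bash
python3 -c "
from h import *
plan([650,-262,225],8,8)"
```

```text
now [512.5  -7.9 187.9] yawy -0.6 turn -1.73 units
[[-0.53, 0.29, -0.08], np.float64(-0.22)]
[[-0.53, 0.28, -0.08], np.float64(-0.22)]
[[-0.54, 0.27, -0.08], np.float64(-0.22)]
[[-0.54, 0.26, -0.08], np.float64(-0.22)]
[[-0.55, 0.25, -0.08], np.float64(-0.22)]
[[-0.55, 0.24, -0.08], np.float64(-0.22)]
[[-0.56, 0.23, -0.08], np.float64(-0.22)]
[[-0.56, 0.22, -0.08], np.float64(-0.22)]
```

```bash
python3 -m inch '[[[-0.53,0.29,-0.3],-0.2,0.35],[[-0.53,0.28,-0.3],-0.2,0.35],[[-0.54,0.27,0],-0.2,0.35],[[-0.54,0.26,0],-0.2,0.35],[[-0.55,0.25,0],-0.2,0.35],[[-0.55,0.24,0],-0.2,0.35],[[-0.56,0.23,0],-0.2,0.35],[[-0.56,0.22,0],-0.3,0.35],[[0,0,0],0,0.35],[[0,0,0],0,0.35]]'; python3 - <<'E'
from h import *
w=eyes.read_camera("wrist");save(w,"w7.png");report(w,(651,-218,142))
E
```

```text
t: 22.2
eef_pos: [646.5, -262.6, 220.6]
tcp_rot: [-3.14, -0.001, 1.708]
ft_force: [0.2, 0.2, 0.2]
opening: 0.327
grip_force: 0.0
bar px [166. 294.] [ 92. 298.] [232. 289.]
mid [ 646.8 -225.5  142. ] ends [ 642.7 -176.7  142. ] [ 650.  -274.2  142. ] 97.8 yaw 4.3
tab [([152.0, 199.0], 0.9, [570.0, -232.0])]
```

View pics/w7.png

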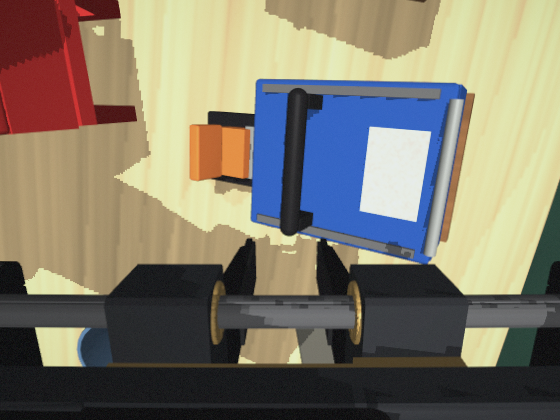

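```bash
python3 -m inch '[[[0.31,0.05,0],0,0.35],[[0.31,0.05,0.1],0.7,0.35],[[0,0,0.4],0,0.35],[[0,0,0.4],0,0.35],[[0,0,0.3],0,0.35],[[0,0,0.18],0,0.35],[[0,0,0.1],0,0.35],[[0,0,0],0,0.35],[[0,0,0],0,0.35],[[0,0,0],0,1]]'
```

```text
t: 23.6
eef_pos: [648.0, -225.6, 133.5]
tcp_rot: [3.141, 0.0, 1.647]
ft_force: [-0.8, -0.5, -0.2]
opening: 0.267
grip_force: 0.0
```

Grip, then a modest tug.

```bash
python3 -m inch '[[[0,0,0],0,1],[[0,0,0],0,1],[[0,0,0],0,1],[[0,-0.01,-0.03],0,1],[[0,-0.01,-0.03],0,1],[[0,0,-0.03],0,1],[[0,0,0],0,1],[[0,0,0],0,1],[[0,0,0],0,1],[[0,0,0],0,1]]'
```

```text
t: 24.85
eef_pos: [645.7, -225.6, 136.1]
tcp_rot: [-3.138, -0.001, 1.647]
ft_force: [-2.4, -5.2, -21.1]
opening: 0.138
grip_force: 30.0
```

```bash
python3 -m inch '[[[0,0.01,0.05],0,1],[[0,0.01,0.05],0,1],[[0,0,0],0,1],[[0,0,0],0,0.35],[[0,0,0],0,0.35],[[0,0,0],0,0.35],[[0,0,-0.3],0,0.35],[[0,0,-0.5],0,0.35],[[0,0,-0.8],0,0.35],[[0,0,-0.8],0,0.35]]'; python3 - <<'E'
import time
from h import *
c=eyes.read_camera("scene");a=c["pixels"][100:300,200:420]
cv2.imwrite("pics/end.png",cv2.resize(np.ascontiguousarray(a[:,:,::-1]),None,fx=3,fy=3,interpolation=cv2.INTER_CUBIC))
E
```

```text
t: 26.1
eef_pos: [647.8, -225.4, 279.3]
tcp_rot: [3.14, 0.0, 1.647]
ft_force: [0.1, -0.7, -0.2]
opening: 0.322
grip_force: 0.0
```

View pics/end.png

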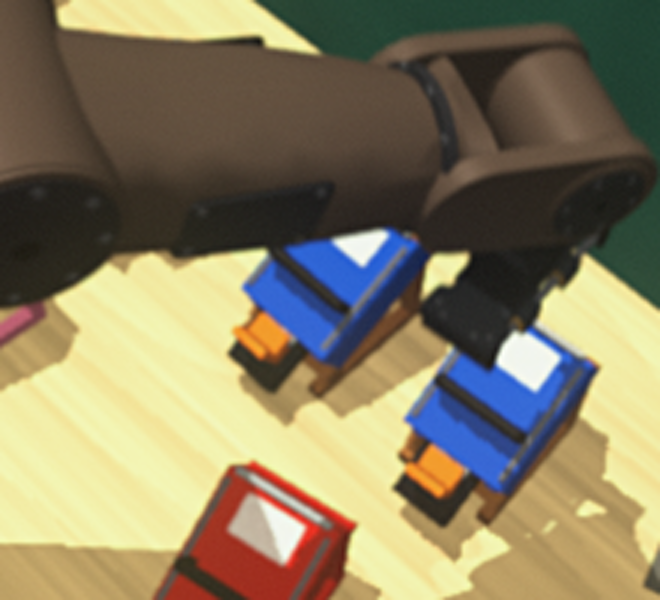

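```bash
python3 -c "
from cell import env
print(env.job_done())"
```

```text
the job is handed in; nothing more can be done
None
```

I tugged all three lids from left to right. The left and right lids were latched; the middle one was free, so I lowered it shut and pushed its catch home. I handed in the job at about 26 s; the jar and mug were never approached, and no verdict came back.

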